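# Dial a sample address on the thumbwheel selector and enter it

### The arm

A 7-joint arm with a two-finger parallel gripper is mounted at the origin on the work surface. World frame = base frame: x ahead of the robot, y to its left, z up, the work surface at z = 0. Lengths are in m, angles in rad, forces in N, time in s.
With the tool pointing down it reaches from about 0.425 to 0.95 m from the base axis. Payload 4.7 kg.
Tool frame: the origin (TCP) lies on the centre line of the jaws, within the pads' length; the fingertips stand 8 mm ahead of it and the grasp point (between the pads) lies 11 mm behind it; x points along the fingers, y is the direction in which the jaws open and shut, and the axes are right-handed (so a half turn about x gives the same grasp; the last joint's range is limited). The gripper opens to 87 mm and grips with 3 to 60 N. Pads are 19 mm wide; open, the fingers measure 117 mm over their backs; the gripper's body (75 mm by 190 mm) begins 51 mm behind the grasp point.
Start: joints at [-1.248, 0.469, -0.049, 1.532, 0.024, 1.141, -0.082], TCP at [0.233, 0.634, 0.231] pointing down, gripper open.
Joint ranges: [-2.59, 2.59], [-0.33, 1.99], [-1.39, 1.29], [0.1, 2.45], [-1.04, 4.18], [0.21, 1.99], [-2.66, 2.66]. Speed limits (rad/s): [2.57, 2.57, 3.14, 3.14, 3.14, 3.14, 3.14].

### API

Orientations are given as [roll, pitch, yaw] about the fixed x, y, z axes, in that order (R = Rz(yaw) Ry(pitch) Rx(roll)).
In Python, from plant import bot, viewer gives the robot as it stands.
- The arm moves only by the tool servo_tool, never from a script. Its argument "deltas" is a list of rows, each an object of numbers: "x", "y", "z": the shift along the tool's x, y, z in mm; "twist": the turn about the tool's x in rad. In form: [{"x": .., "y": .., "z": .., "twist": ..}, ...]. A call has 1 to 5 rows; each row is the pose to reach, as a shift and turn from the pose measured when the call began, along the tool's axes at that moment; what a row does not reach only later rows make up. A row lasts 1/10 s, in which the tool goes at most 50 mm and 8.59 degrees, less where a joint would pass 70% of its speed; a pose out of reach is approached as far as the arm can. A call with a gripper value outside its range is refused whole. "grip" is the finger opening in mm, from 0 to 87, set as the call begins (left out, the last holds). The fingers move at their own pace and stop on an object; the grip force is fixed at half the most. Time passes only in rows, so rows that repeat a pose let the fingers close. It gives the time, the measured TCP pose, the force and the opening at its end, in the units of the state.
- bot.sense(): the state, without advancing time (a new reading comes with each control period).
- viewer.capture(name): name is "side" or "top" or "wrist"; returns a dict with "img" (400x640x3 uint8, red, green, blue), "fx", "fy", "cx", "cy" (pixels), "xyz" and "rotation" of the camera in the world. Camera axes: x right, y down, z forward; pixel columns grow to the right and rows downward; lengths in m; the calibration is good to about 2 mm. A picture is of the moment at which its call begins. There is no depth.
- bot.close_job(): hands the job in, once; it reports no verdict.
The state is a dict: "t": time; "qpos": joint angles; "joint_velocities": joint speeds; "tau": joint torques, N m; "tool_pos": TCP position; "ee_rot": TCP orientation; "force": force on the tool from outside, world axes, zero at the start; "moment": the same for the moment, N m; "finger_gap": opening from 0.0 (shut) to 1.0 (fully open).
Only numpy, scipy, OpenCV 4.12 (cv2) and the standard library are available. Lean on these libraries where they do the work, as an engineer would, in place of code of your own. Each camera call takes 0.05 s, during which the arm holds its last target.

### The job

Set the three thumbwheels of the address selector to 5, 3, 6 (left to right as the robot sees them), dragging each with a fingertip under light pressure (never more than 18 N on a wheel), so that each clicks into its digit. Only when all three are right, press the enter key fully down and let it come back out. Leave the glassware, bottles and other things on the bench where they are.

Things in the scene. Friction and masses are not known exactly. Their poses are not given: they have to be found in the camera images.
- wheel_left (a joint): angle (rad) of the left (+y of the selector) thumbwheel. Digit d is at the top at d x 0.6283 (stops just past 0 and 9). Grows when the wheel's top moves along the selector's +x (away from the robot). One of ten sprung detents holds each digit: let go, a wheel falls into the nearest one (at the start it may stand between two). A digit is 17 mm of rim travel; let go past half of it, the wheel falls on to the next.
- left_crown (a point): top of the rim of the left (+y of the selector) thumbwheel at rest, mid-width, straight above its axle, 13 mm above the selector's flat top; axes as the selector's. Wheels: white plastic, 54 mm diameter, 24 mm wide, smooth hard rim, axle along y; 24 mm gaps.
- wheel_mid (a joint): angle (rad) of the middle thumbwheel. Digit d is at the top at d x 0.6283 (stops just past 0 and 9). Grows when the wheel's top moves along the selector's +x (away from the robot). Each digit is marked by that many dark pips in a 3 x 3 grid, 0 blank; thin dark lines part the digits. Detents as on the left wheel.
- mid_crown (a point): top of the rim of the middle thumbwheel at rest, mid-width, straight above its axle, 13 mm above the selector's flat top; axes as the selector's. Turned by pressing a fingertip on top and dragging along x: under about 7 N it slips, above 18 N the wheel is damaged.
- wheel_right (a joint): angle (rad) of the right (-y of the selector), nearest the enter key, thumbwheel. Digit d is at the top at d x 0.6283 (stops just past 0 and 9). Grows when the wheel's top moves along the selector's +x (away from the robot). Detents and pips as on the others.
- right_crown (a point): top of the rim of the right (-y of the selector), nearest the enter key, thumbwheel at rest, mid-width, straight above its axle, 13 mm above the selector's flat top; axes as the selector's. The axles sit on very stiff springs (20 N per mm, 2 mm travel): a pressed wheel hardly yields.
- enter (a joint): travel of the enter key, m: 0 out, 0.006 fully pressed; spring return, 1.5 N to start, 5 N fully down; registers past 0.004
- enter_top (a point): centre of the top of the enter key: grey round push key, 26 mm diameter, standing out of a black collar of 42 mm diameter that is 12 mm high, on the selector's flat top to the right of the wheels; top 10 mm above the collar when out (point at the key's top face, moves with it); pressed straight down
- selector: address selector: ivory box screwed down to the bench, 150 (x) x 260 (y) x 74 mm high, origin at the centre of its underside (which stands 3 to 15 mm above the bench on feet); x points away from the robot at yaw 0, z up; wheels at y = 78, 30, -18 mm and enter key at x = -5, y = -85 mm
- vial: amber glass vial, 22 mm diameter, 45 mm high, standing on the selector's top near its edge on the robot side; origin at the centre of its underside; a bystander, not to be disturbed
- beaker: glass beaker, 80 mm diameter, 100 mm high; origin at the centre of its underside; a bystander, not to be disturbed
- flask: conical glass flask, 76 mm diameter, 110 mm high; origin at the centre of its underside; a bystander, not to be disturbed
- bottle_a: white bottle with blue cap, 64 mm diameter, 150 mm high; origin at the centre of its underside; a bystander, not to be disturbed
- bottle_b: white bottle with black cap, 56 mm diameter, 130 mm high; origin at the centre of its underside; a bystander, not to be disturbed
- mouse: black computer mouse, 105 x 60 x 22 mm; origin at the centre of its underside; a bystander, not to be disturbed
- dish: clear closed culture dish, 90 mm diameter, 16 mm high; origin at the centre of its underside; a bystander, not to be disturbed

How it is judged:
On the way, in this order (a step that is already met when the one before it is completed fails the run):
1. all three wheels rest at 5, 3, 6, with no finger on them (value of joint wheel_left between 2.9416 and 3.3416 rad and value of joint wheel_mid between 1.685 and 2.085 rad and value of joint wheel_right between 3.5699 and 3.9699 rad and contact force between the fingers and wheel_left below 0.3 N and contact force between the fingers and wheel_mid below 0.3 N and contact force between the fingers and wheel_right below 0.3 N), for 0.2 s.
2. the enter key is pressed in (value of joint enter above 0.004 m), for 0.05 s.
At the end, for the whole second after the job is handed in: the wheels stand at 5, 3, 6 (left, middle, right), each within 0.2 rad of its digit, and the enter key, having been pressed, is out again (under 1 mm) (value of joint wheel_left between 2.9416 and 3.3416 rad and value of joint wheel_mid between 1.685 and 2.085 rad and value of joint wheel_right between 3.5699 and 3.9699 rad and value of joint enter below 0.001 m); the robot touches nothing.
It fails at once if a wheel is pressed with more than 18 N (contact force between any of the fingers, the arm and wheel_left above 18 N or contact force between any of the fingers, the arm and wheel_mid above 18 N or contact force between any of the fingers, the arm and wheel_right above 18 N).
It fails at once if the enter key is pressed while a wheel is not at its digit (value of joint enter above 0.003 m and not (value of joint wheel_left between 2.9416 and 3.3416 rad and value of joint wheel_mid between 1.685 and 2.085 rad and value of joint wheel_right between 3.5699 and 3.9699 rad)).
It fails at once if a bystander is moved by more than 20 mm or tipped (distance of any of vial, beaker, flask, bottle_a, bottle_b, mouse, dish from where it was at the start of the episode above 0.02 m or angle between any of vial, beaker, flask, bottle_a, bottle_b, mouse, dish's own z axis and vertical above 0.4 rad).
It also fails if it takes over 72 s, if anything falls off the work surface, if the arm or the gripper's body presses on something with over 40 N, if the wrist force passes 120 N, or if a joint passes its speed limit or range.

## Working session

There is one attempt and no reset: what is moved stays moved. The work goes in short steps, Python scripts to look and compute and a tool call to move; the robot and the scene stay as the last step left them, time stands still between calls to the robot, and variables do not carry over. Pictures are saved under pics/ and viewed, and the job is handed in when it is done.

Besides the shell and the picture viewer there is one more tool, called after ">>>" as name(argument=value, ...) on one line, values as JSON. servo_tool: Moves the arm, as the interface text tells. Its arguments: {"type":"object","properties":{"deltas":{"type":"array"},"grip":{"type":"number"}},"required":["deltas"]}

```bash
ls; mkdir -p pics; python3 - <<'E'
from plant import bot, viewer
import cv2
s=bot.sense(); print({k:(v if not hasattr(v,'__len__') else [round(float(x),4) for x in v]) for k,v in s.items()})
for n in ["side","top","wrist"]:
    c=viewer.capture(n); cv2.imwrite(f"pics/{n}0.png",c["img"][:,:,::-1]); print(n,c["fx"],c["fy"],c["cx"],c["cy"],c["xyz"],c["rotation"])
E
```

```text
pics
{'t': 0.0, 'qpos': [-1.2479, 0.4695, -0.0486, 1.5337, 0.0241, 1.141, -0.0823], 'joint_velocities': [-0.0004, 0.0016, 0.0002, -0.0008, -0.0003, -0.0016, 0.0006], 'tau': [0.0005, -50.798, -0.0801, -23.6159, -0.0612, 0.0379, 0.0002], 'tool_pos': [0.2324, 0.6331, 0.2295], 'ee_rot': [-1.5291, 1.5689, -1.8809], 'force': [0.4756, 0.3371, -0.1505], 'moment': [0.0449, 0.0768, 0.0107], 'finger_gap': 0.9955898319475868}
side 398.12050261328477 398.12050261328477 326.07890311967896 205.44272397560226 [0.50127796 0.72263467 0.93324722] [-2.43921853  0.00355559 -3.12199854]
top 379.1519947481367 379.1519947481367 317.0845025571703 200.17260252135918 [ 0.36662001 -0.00382938  1.34752212] [-3.02279028  0.01298291 -1.55958838]
wrist 340.67421205766675 340.67421205766675 324.61168879452975 198.15052433288736 [0.16348248 0.65817941 0.38436874] [2.87108919e+00 1.00944169e-03 1.21941100e+00]
```

View pics/side0.png

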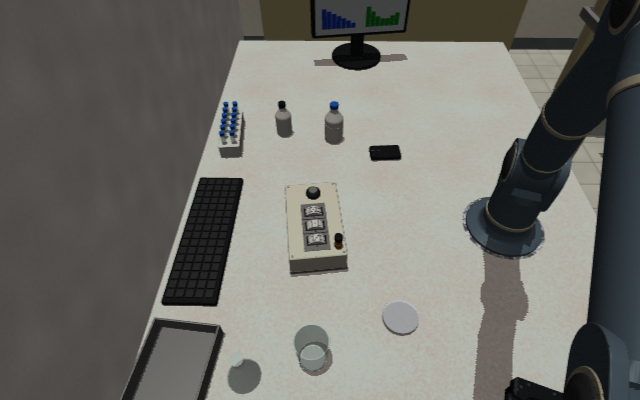

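View pics/top0.png

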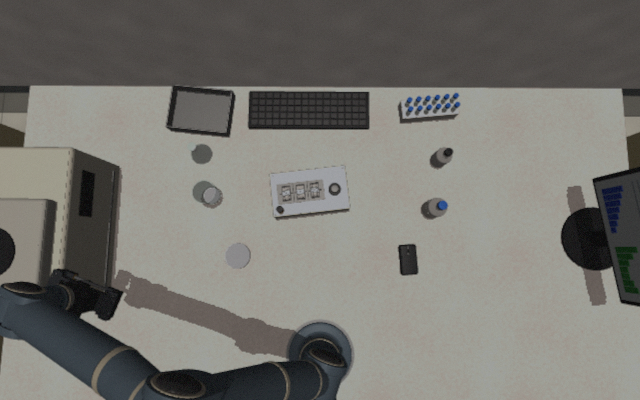

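View pics/wrist0.png

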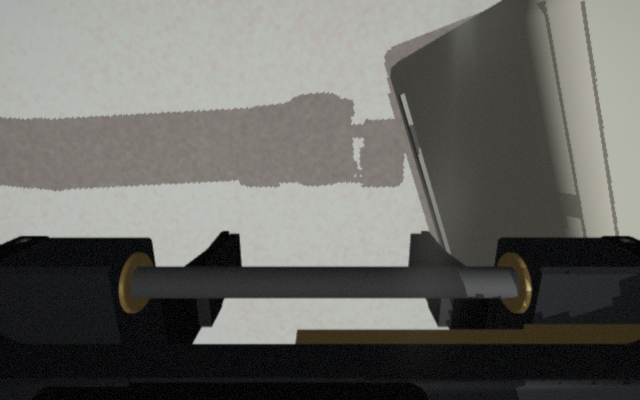

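```bash
cat > h.py <<'E'
import numpy as np, cv2
from scipy.spatial.transform import Rotation as R
def K(c): return np.array([[c["fx"],0,c["cx"]],[0,c["fy"],c["cy"]],[0,0,1.]])
def rot(c):
    return R.from_euler('xyz',c["rotation"]).as_matrix()
def proj(c,P):
    p=(np.atleast_2d(P)-c["xyz"])@rot(c); return np.c_[c["fx"]*p[:,0]/p[:,2]+c["cx"],c["fy"]*p[:,1]/p[:,2]+c["cy"]]
def ray(c,uv,z):
    uv=np.atleast_2d(uv); d=np.c_[(uv[:,0]-c["cx"])/c["fx"],(uv[:,1]-c["cy"])/c["fy"],np.ones(len(uv))]@rot(c).T
    return c["xyz"]+d*((z-c["xyz"][2])/d[:,2])[:,None]
E
python3 - <<'E'
from plant import bot, viewer
from h import *
for n,(u0,u1,v0,v1) in {"top":(260,360,155,225),"side":(275,360,175,280)}.items():
    c=viewer.capture(n); np.savez(f"{n}.npz",**c); k=8 if n=="top" else 5.6
    cv2.imwrite(f"pics/{n}z.png",cv2.resize(c["img"][v0:v1,u0:u1,::-1],None,fx=k,fy=k,interpolation=cv2.INTER_CUBIC))
    print(n,proj(c,[[0,0,0],[0.5,0,0]]),ray(c,[[310,192]],0.08))
E
```

```text
top [[319.88349735 353.54799912]
 [321.33049131 207.79861555]] [[0.5452944  0.03855622 0.08      ]]
side [[502.35814224 225.06309231]
 [332.41153045 222.79799021]] [[ 0.5659349  -0.04945363  0.08      ]]
```

View pics/topz.png

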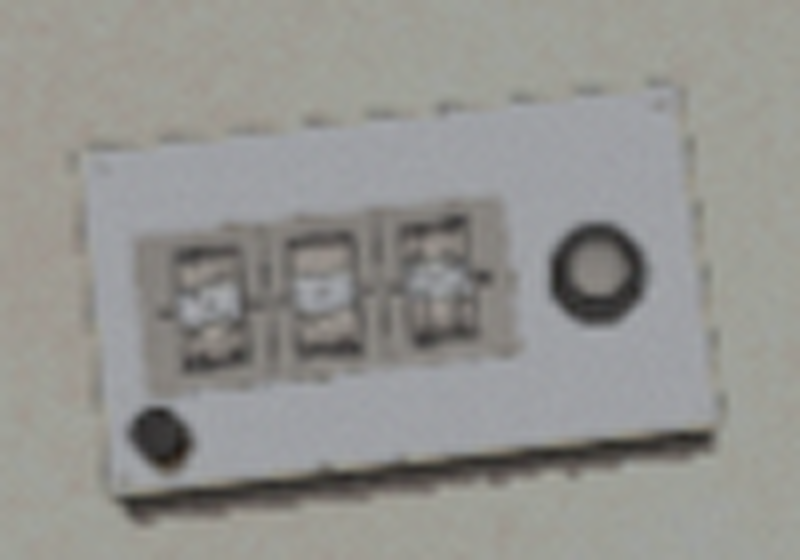

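View pics/sidez.png

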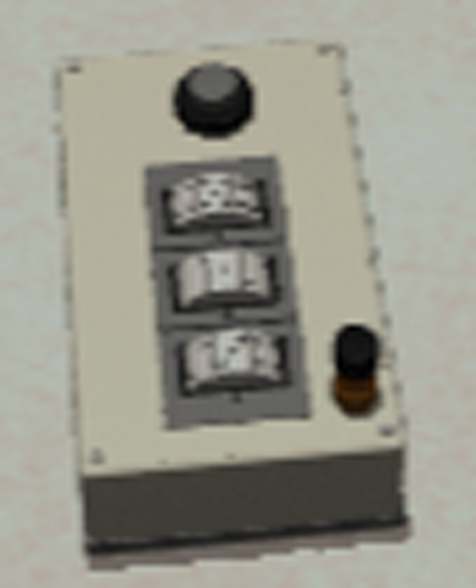

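```bash
cat > fit.py <<'E'
from h import *
from scipy.optimize import least_squares
ct=dict(np.load("top.npz")); cs=dict(np.load("side.npz"))
a,b=.075,.13
Lt=np.array([[a,b],[a,-b],[-a,-b],[-a,b]]); Ls=np.array([[a,-b],[-a,-b],[-a,b],[a,b]])
ut=np.array([[85,152],[680,88],[715,428],[115,495]])/8+[260,155]
us=np.array([[62,65],[338,48],[405,447],[85,475]])/5.6+[275,175]
def W(p,L,dz=0):
    c,s=np.cos(p[2]),np.sin(p[2]); L=np.asarray(L,float); return np.c_[p[0]+c*L[:,0]-s*L[:,1],p[1]+s*L[:,0]+c*L[:,1],np.full(len(L),p[3]+dz)]
def f(p,w): 
    r=[]
    if w&1: r.append((proj(ct,W(p,Lt))-ut).ravel())
    if w&2: r.append((proj(cs,W(p,Ls))-us).ravel())
    return np.concatenate(r)
for w in (1,2,3):
    r=least_squares(f,[.545,.04,0.1,.08],args=(w,)); print(w,r.x.round(4),np.abs(r.fun).max().round(2))
p=r.x
print("crowns, enter",W(p,[[0,.078],[0,.03],[0,-.018]],.013).round(4),W(p,[[-.005,-.085]],.022).round(4))
v=ray(ct,[[160/8+260,432/8+155]],p[3]+.045); print("vial",v)
E
python3 fit.py
```

```text
1 [0.5525 0.0402 0.1166 0.0486] 0.3
2 [0.5506 0.0253 0.1234 0.0514] 0.42
3 [0.5497 0.0386 0.1205 0.0679] 1.27
crowns, enter [[0.5403 0.116  0.0809]
 [0.5461 0.0684 0.0809]
 [0.5519 0.0207 0.0809]] [[ 0.555  -0.0464  0.0899]]
vial [[0.48352786 0.1349702  0.11291854]]
```

```bash
cat >> h.py <<'E'
def T():
    from plant import bot
    s=bot.sense(); return np.array(s["tool_pos"]),R.from_euler('xyz',s["ee_rot"]).as_matrix(),s
def rel(target,yawx=None):
    """mm shift in tool axes to reach world target; yaw of tool y"""
    p,M,s=T(); return (M.T@(np.array(target)-p)*1000).round(2)
E
python3 - <<'E'
from plant import bot,viewer
from h import *
p,M,s=T(); print(p,M.round(4)); c=viewer.capture("wrist")
print("cam in tool",M.T@(c["xyz"]-p),"\n",(M.T@rot(c)).round(3)); print(rel([.50,.05,.30]))
print("yaw of tool y",np.arctan2(M[1,1],M[0,1]),"z",np.arctan2(M[1,2],M[0,2]))
E
```

```text
[0.23245897 0.63344996 0.23006159] [[-3.000e-04  3.445e-01  9.388e-01]
 [-8.000e-04  9.388e-01 -3.445e-01]
 [-1.000e+00 -9.000e-04 -0.000e+00]]
cam in tool [-0.15476935 -0.00054665 -0.07328362] 
 [[-0.001 -0.267  0.964]
 [ 1.     0.     0.001]
 [-0.     0.964  0.267]]
[ -69.53 -455.65  452.18]
yaw of tool y 1.2190470850454762 z -0.3517492485105905
```

>>> servo_tool(deltas=[{"x":-30,"y":-414,"z":507,"twist":-0.47},{"x":-30,"y":-414,"z":507,"twist":-0.47},{"x":-30,"y":-414,"z":507,"twist":-0.47},{"x":-30,"y":-414,"z":507,"twist":-0.47},{"x":-30,"y":-414,"z":507,"twist":-0.47}], grip=0)

```text
t: 0.8
tool_pos: [0.3606, 0.4168, 0.2422]
ee_rot: [-1.487, 1.571, -1.368]
force: [0.3, 0.3, 1.4]
finger_gap: 0.628
```

```bash
python3 -c "
from h import *
p,M,s=T(); print(p,M.round(4)); print(rel([.566,.07,.22]),np.arctan2(M[1,1],M[0,1])-1.691,s['finger_gap'])"
```

```text
[0.36055571 0.41680783 0.24217177] [[ 1.000e-04 -1.183e-01  9.930e-01]
 [-2.000e-04  9.930e-01  1.183e-01]
 [-1.000e+00 -3.000e-04  0.000e+00]]
[  22.27 -368.68  162.96] -0.0015837068448398828 0.6280798643300206
```

>>> servo_tool(deltas=[{"x":22,"y":-368,"z":163},{"x":22,"y":-368,"z":163},{"x":22,"y":-368,"z":163},{"x":22,"y":-368,"z":163},{"x":22,"y":-368,"z":163}])

```text
validation failed for argument at $.de...
```

>>> servo_tool(deltas=[{"x":7,"y":-150,"z":65},{"x":7,"y":-150,"z":65},{"x":7,"y":-150,"z":65},{"x":7,"y":-150,"z":65},{"x":7,"y":-150,"z":65}])

```text
validation failed for argument at $.de...
```

```bash
python3 - <<'E'
from h import *
from plant import viewer
p,M,s=T(); print(p,M.round(4),s['t'],s['finger_gap'],s['force'])
c=viewer.capture("wrist"); np.savez("w1.npz",**c); cv2.imwrite("pics/w1.png",c["img"][:,:,::-1])
E
```

```text
[0.36055571 0.41680783 0.24217177] [[ 1.000e-04 -1.183e-01  9.930e-01]
 [-2.000e-04  9.930e-01  1.183e-01]
 [-1.000e+00 -3.000e-04  0.000e+00]] 0.8 0.6280798643300206 [0.34611545 0.25169573 1.39148307]
```

View pics/w1.png

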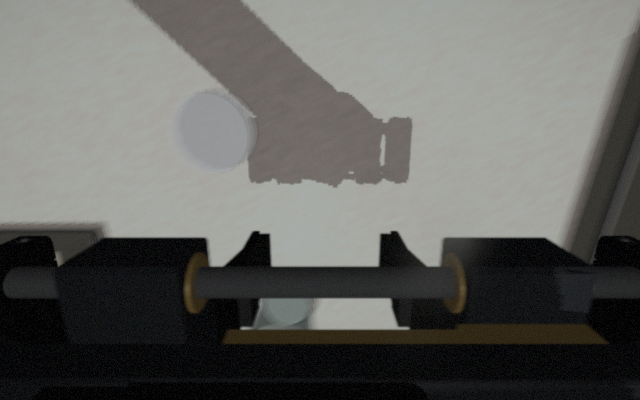

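The twist field seems to be required, so I'm including it.

>>> servo_tool(deltas=[{"x":22,"y":-368,"z":163,"twist":0},{"x":22,"y":-368,"z":163,"twist":0},{"x":22,"y":-368,"z":163,"twist":0},{"x":22,"y":-368,"z":163,"twist":0},{"x":22,"y":-368,"z":163,"twist":0}])

```text
t: 1.35
tool_pos: [0.4856, 0.2011, 0.2312]
ee_rot: [-1.078, 1.563, -0.972]
force: [0.7, 0.5, 1.4]
finger_gap: 0.128
```

```bash
python3 -c "
from h import *
p,M,s=T(); print(p,rel([.566,.07,.22]),np.arctan2(M[1,1],M[0,1])-1.691,s['finger_gap'])"
```

```text
[0.4856135  0.2010718  0.23119335] [  12.38 -138.77   66.  ] -0.014014628246972416 0.1276313451229779
```

>>> servo_tool(deltas=[{"x":12,"y":-139,"z":66,"twist":-0.01},{"x":12,"y":-139,"z":66,"twist":-0.01},{"x":12,"y":-139,"z":66,"twist":-0.01},{"x":12,"y":-139,"z":66,"twist":-0.01},{"x":12,"y":-139,"z":66,"twist":-0.01}])

```text
t: 1.85
tool_pos: [0.5666, 0.0679, 0.2201]
ee_rot: [-1.165, 1.563, -1.053]
force: [-0.7, 0.2, -0.1]
finger_gap: 0.003
```

```bash
python3 - <<'E'
from h import *
from plant import viewer
p,M,s=T(); print(p,M.round(4),s['t'],s['finger_gap'],s['force'],s['joint_velocities'])
c=viewer.capture("wrist"); np.savez("w2.npz",**c); cv2.imwrite("pics/w2.png",c["img"][:,:,::-1])
p,M,s=T();print(p)
E
```

```text
[0.56657165 0.06793014 0.22006426] [[ 0.004  -0.1117  0.9937]
 [-0.0069  0.9937  0.1117]
 [-1.     -0.0073  0.0032]] 1.85 0.0027436616055065404 [-0.74075598  0.19058328 -0.08929578] [-0.04249071 -0.01545397 -0.05590441  0.01715817 -0.01380984  0.00197237
 -0.00755291]
[0.56589577 0.07014415 0.2201363 ]
```

View pics/w2.png

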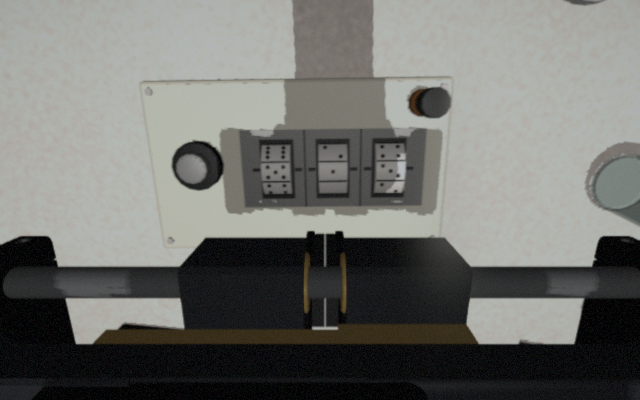

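```bash
python3 - <<'E'
from h import *
from plant import viewer
c=viewer.capture("wrist"); np.savez("w2.npz",**c); p,M,s=T();print(p,M.round(4),s['force'],c['xyz'],c['rotation'])
cv2.imwrite("pics/w2z.png",cv2.resize(c["img"][120:215,235:435,::-1],None,fx=4,fy=4,interpolation=cv2.INTER_CUBIC))
cv2.imwrite("pics/w2y.png",cv2.resize(c["img"][65:255,135:465,::-1],None,fx=2.4,fy=2.4,interpolation=cv2.INTER_CUBIC))
E
```

```text
[0.56551838 0.07135138 0.22024813] [[ 0.0037 -0.1176  0.9931]
 [-0.0055  0.993   0.1176]
 [-1.     -0.0059  0.003 ]] [-1.25818051 -0.39730041 -0.11833006] [0.49232101 0.06222801 0.37469674] [2.8678736  0.00564872 1.68668493]
```

View pics/w2z.png

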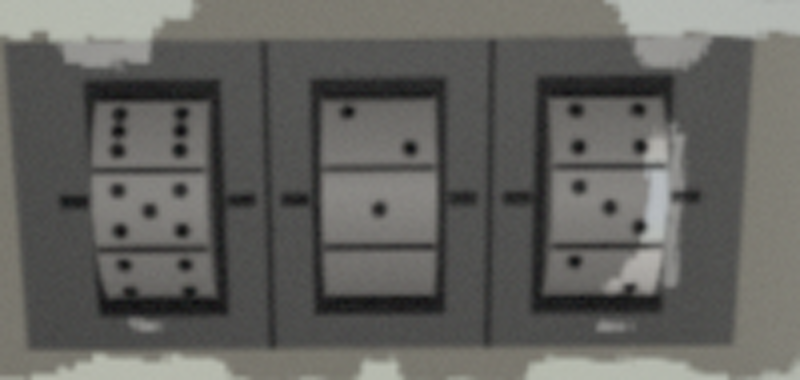

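View pics/w2y.png

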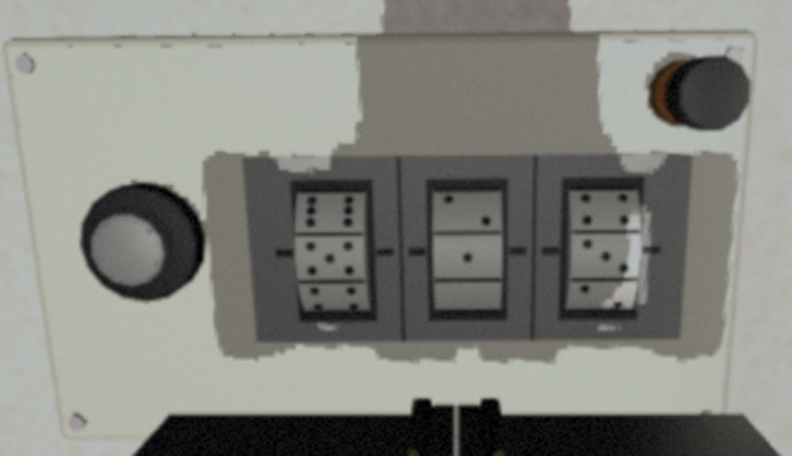

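```bash
cat > fit2.py <<'E'
from h import *
from scipy.optimize import least_squares
cw=dict(np.load("w2.npz"));ct=dict(np.load("top.npz")); cs=dict(np.load("side.npz"))
L=np.array([[-.075,-.13,0],[-.075,.13,0],[-.005,-.085,.022],[-.005,-.085,.012],[0,-.018,0],[0,.03,0],[0,.078,0]])
u=np.r_[np.array([[7,42],[753,33],[127,250],[143,240]])/2.4+[135,65],np.array([[152,199],[377,198],[605,196]])/4+[235,120]]
def W(p,L):
    c,s=np.cos(p[2]),np.sin(p[2]); L=np.atleast_2d(L); return np.c_[p[0]+c*L[:,0]-s*L[:,1],p[1]+s*L[:,0]+c*L[:,1],p[3]+L[:,2]]
f=lambda p:(proj(cw,W(p,L))-u).ravel()
r=least_squares(f,[.55,.04,.12,.083]); print(r.x.round(4)); print(r.fun.reshape(-1,2).round(1).tolist())
for h in (.077,.083,.089):
    q=least_squares(lambda p:f([*p,h]),[.55,.04,.12]); print(h,q.x.round(4),q.cost.round(2))
p=[*least_squares(lambda p:f([*p,.083]),[.55,.04,.12]).x,.083]
C=W(p,[[0,.078,.013],[0,.03,.013],[0,-.018,.013],[-.005,-.085,.022]]);print(C.round(4))
print("top view",proj(ct,C).round(1).tolist()); print("side",proj(cs,C).round(1).tolist())
E
python3 fit2.py
```

```text
[0.5523 0.0413 0.1231 0.0764]
[[-1.5, -1.1], [1.0, 0.2], [1.8, -0.1], [-0.3, 1.8], [2.1, -0.3], [-0.2, -0.4], [-3.1, -0.2]]
0.077 [0.5523 0.0414 0.1231] 12.73
0.083 [0.5517 0.0422 0.1232] 36.65
0.089 [0.5511 0.043  0.1232] 104.6
[[ 0.5421  0.1196  0.096 ]
 [ 0.548   0.0719  0.096 ]
 [ 0.5539  0.0243  0.096 ]
 [ 0.5572 -0.0428  0.105 ]]
top view [[285.6, 192.0], [299.9, 190.4], [314.2, 188.8], [334.4, 187.6]]
side [[316.0, 236.4], [314.4, 221.8], [313.0, 208.1], [312.7, 187.8]]
```

```bash
cat >> fit2.py <<'E'
print("---")
Cl=np.array([[0,.078,.013],[0,.03,.013],[0,-.018,.013],[-.005,-.085,.022]])
mt=np.array([[286.2,192.5],[300.2,191.2],[314.6,189.6],[334.7,189]])
ms=np.array([[316.4,237.9],[314.6,224.1],[313,211.2],[313,189.6]])
def g(p,full=False):
    L2=L.copy(); L2[4:,2]=p[4]
    a=[(proj(cw,W(p,L2))-u),(proj(ct,W(p,Cl))-mt)*1.3,(proj(cs,W(p,Cl))-ms)*.9]
    return a if full else np.concatenate(a).ravel()
r=least_squares(g,[.55,.04,.12,.083,.01],loss='soft_l1',bounds=([0,-1,-1,.077,0],[1,1,1,.089,.013])); p=r.x; print(p.round(4))
for a in g(p,True): print(a.round(1).tolist())
print(W(p,Cl).round(4))
E
python3 fit2.py | sed -n '/---/,$p'
```

```text
---
[0.5514 0.0414 0.1261 0.077  0.0078]
[[-2.0, -1.7], [1.3, -1.5], [1.7, -0.8], [-0.4, 1.2], [0.8, 0.6], [0.1, 0.4], [-1.3, 0.4]]
[[-0.3, -0.1], [0.0, -0.5], [-0.2, -0.6], [-0.2, -1.4]]
[[-0.1, -0.3], [0.0, -1.0], [0.1, -1.7], [-0.2, -0.5]]
[[ 0.5416  0.1188  0.09  ]
 [ 0.5477  0.0711  0.09  ]
 [ 0.5537  0.0235  0.09  ]
 [ 0.5572 -0.0436  0.099 ]]
```

```bash
cat >> h.py <<'E'
PS=[.5514,.0414,.1245]
def S(x,y):
    c,s=np.cos(PS[2]),np.sin(PS[2]); return np.array([PS[0]+c*x-s*y,PS[1]+s*x+c*y])
def go(x,y,z):
    p,M,s=T(); d=M.T@(np.r_[S(x,y),z]-p)*1000
    c,sn=np.cos(PS[2]),np.sin(PS[2]); q=p[:2]-PS[:2]
    print("local",(np.array([c*q[0]+sn*q[1],-sn*q[0]+c*q[1],p[2]])*1000).round(2),"delta",d.round(2),"twist",round(np.arctan2(M[1,1],M[0,1])-np.pi/2-PS[2],4),"tilt",M[:2,0].round(4),"F",np.round(s["force"],2),"t",s["t"])
E
python3 -c "
from h import *
go(-.007,.03,.125); print(ray(dict(np.load('w2.npz')),[[432.9,103.3]],.122))"
```

```text
local [ 17.73  27.97 220.25] delta [ 95.16   2.43 -25.03] twist -0.0067 tilt [ 0.0037 -0.0055] F [-1.26 -0.4  -0.12] t 1.95
[[0.48409904 0.13760468 0.122     ]]
```

>>> servo_tool(deltas=[{"x":20,"y":1,"z":-6,"twist":-0.007},{"x":45,"y":1,"z":-13,"twist":-0.007},{"x":70,"y":2,"z":-20,"twist":-0.007},{"x":90,"y":2.4,"z":-24,"twist":-0.007},{"x":95,"y":2.4,"z":-25,"twist":-0.007}])

```text
t: 2.45
tool_pos: [0.5381, 0.0725, 0.1233]
ee_rot: [-1.863, 1.565, -1.734]
force: [-0.0, 0.1, 0.5]
finger_gap: 0.007
```

```bash
python3 - <<'E'
from h import *
from plant import viewer
go(-.007,.03,.125)
c=viewer.capture("wrist"); cv2.imwrite("pics/w3.png",c["img"][:,:,::-1])
go(-.007,.03,.125)
c=viewer.capture("side"); cv2.imwrite("pics/s3.png",cv2.resize(c["img"][160:290,240:400,::-1],None,fx=4.5,fy=4.5,interpolation=cv2.INTER_CUBIC))
go(-.007,.03,.125)
E
```

```text
local [ -9.37  32.53 123.3 ] delta [-1.69 -2.55  2.35] twist 0.0044 tilt [-0.0009 -0.0054] F [-0.01  0.06  0.54] t 2.45
local [ -8.69  32.13 123.71] delta [-1.28 -2.15  1.68] twist 0.0039 tilt [ 0.0002 -0.0054] F [ 0.2  -0.11  0.52] t 2.5
local [ -7.44  31.71 124.97] delta [-0.02 -1.71  0.44] twist 0.0031 tilt [ 0.0026 -0.0051] F [-0.12  1.39  0.61] t 2.55
```

View pics/w3.png

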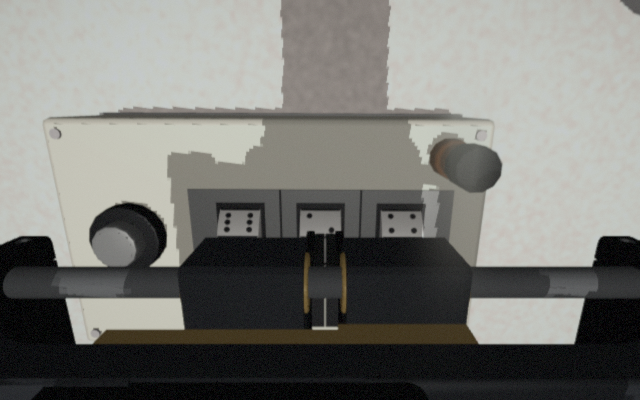

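View pics/s3.png

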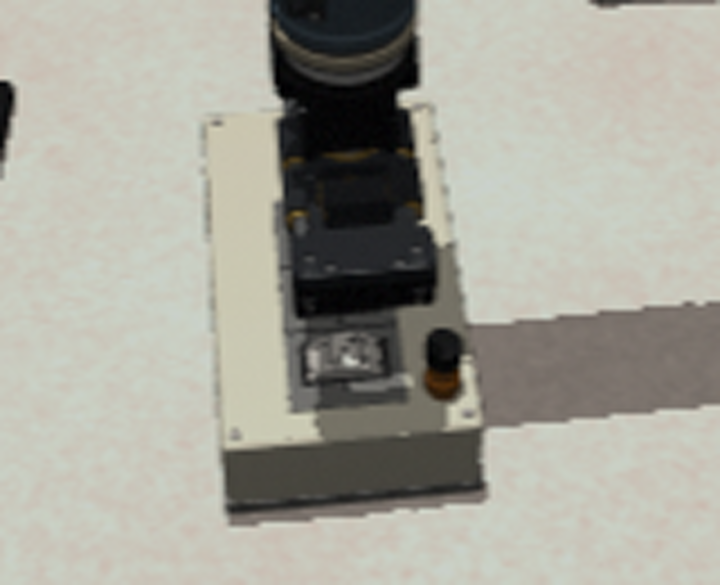

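>>> servo_tool(deltas=[{"x":5,"y":-1,"z":0,"twist":0},{"x":10,"y":-1.7,"z":0.4,"twist":0},{"x":14,"y":-1.7,"z":0.4,"twist":0},{"x":17,"y":-1.7,"z":0.4,"twist":0},{"x":17,"y":-1.7,"z":0.4,"twist":0}])

```text
t: 3.05
tool_pos: [0.5405, 0.0701, 0.1076]
ee_rot: [-1.361, 1.565, -1.233]
force: [0.2, -0.2, -0.9]
finger_gap: 0.003
```

```bash
python3 - <<'E'
from h import *
go(-.007,.03,.105)
E
```

```text
local [ -7.24  29.81 107.58] delta [2.58 0.21 0.23] twist 0.0028 tilt [ 0.0018 -0.0053] F [ 0.16 -0.22 -0.9 ] t 3.05
```

```bash
python3 - <<'E'
from h import *
c=dict(np.load("w2.npz")); g=cv2.cvtColor(c["img"],cv2.COLOR_RGB2GRAY).astype(float)
P=[]
for u,v in [(149,210),(379,208),(609,207)]:
    u=u/4+235-.4; v=v/4+120-.4; i,j=int(round(u)),int(round(v)); w=g[j-4:j+5,i-4:i+5]; d=np.clip(np.percentile(w,60)-15-w,0,None)
    yy,xx=np.mgrid[j-4:j+5,i-4:i+5]; P.append([(d*xx).sum()/d.sum(),(d*yy).sum()/d.sum()]); print(P[-1]); print(w.astype(int))
P=np.array(P)
for z in np.arange(.084,.106,.002):
    q=ray(c,P,z); print(z.round(4),np.linalg.norm(q[0]-q[2]).round(5),np.linalg.norm(q[0]-q[1]).round(5),np.linalg.norm(q[1]-q[2]).round(5))
E
```

```text
[np.float64(271.94137353433837), np.float64(172.33500837520938)]
[[132 130 130 130 132 131 134 130 131]
 [129 129 130 128 127 128 129 131 130]
 [128 128 124 114 113 113 126 131 128]
 [130 125 106  75  60  78 112 127 129]
 [128 121  95  53  37  56 101 126 128]
 [126 123  98  58  44  63  99 124 127]
 [125 124 116  93  81  93 114 124 127]
 [124 123 122 118 116 121 121 125 126]
 [123 125 121 121 121 121 122 125 125]]
[np.float64(329.37389770723104), np.float64(171.90652557319223)]
[[134 135 133 133 133 133 134 135 135]
 [133 134 131 131 125 125 128 134 133]
 [132 130 126 116  92  96 113 127 132]
 [130 132 115  81  52  55  91 121 132]
 [132 130 113  66  38  46  83 120 127]
 [130 130 116  85  64  63  98 122 129]
 [126 125 124 109  99 102 117 125 126]
 [126 127 125 123 122 123 126 124 125]
 [123 123 124 124 124 120 121 122 124]]
[np.float64(386.98093587521663), np.float64(171.4367417677643)]
[[131 131 131 133 131 131 131 131 131]
 [132 132 131 130 130 133 131 133 133]
 [135 131 131 121 115 121 128 134 133]
 [134 130 116  87  61  87 114 128 131]
 [130 124  99  58  40  59 103 123 130]
 [127 123  98  63  41  60 100 123 128]
 [127 125 115  91  77  92 113 122 126]
 [124 125 122 118 111 118 124 125 125]
 [123 123 123 121 123 122 123 125 122]]
0.084 0.09979 0.04988 0.0499
0.086 0.0991 0.04954 0.04956
0.088 0.09841 0.0492 0.04922
0.09 0.09773 0.04885 0.04887
0.092 0.09704 0.04851 0.04853
0.094 0.09635 0.04817 0.04819
0.096 0.09567 0.04782 0.04784
0.098 0.09498 0.04748 0.0475
0.1 0.09429 0.04714 0.04716
0.102 0.09361 0.0468 0.04681
0.104 0.09292 0.04645 0.04647
```

>>> servo_tool(deltas=[{"x":0.3,"y":0.2,"z":0.2,"twist":0},{"x":0.6,"y":0.2,"z":0.2,"twist":0},{"x":0.9,"y":0.2,"z":0.2,"twist":0},{"x":1.2,"y":0.2,"z":0.2,"twist":0}])

```text
t: 3.45
tool_pos: [0.5408, 0.0703, 0.1064]
ee_rot: [-1.324, 1.565, -1.197]
force: [0.1, -0.5, 0.3]
finger_gap: 0.002
```

```bash
python3 - <<'E'
from h import *
go(-.007,.03,.105)
c=dict(np.load("w2.npz"));q=ray(c,[[271.94,172.3],[329.4,171.9],[387,171.4]],.095)[:,:2]-PS[:2]
a=PS[2];print(q@np.array([[np.cos(a),-np.sin(a)],[np.sin(a),np.cos(a)]]))
E
```

```text
local [ -6.96  29.98 106.45] delta [ 1.45  0.03 -0.04] twist 0.0028 tilt [ 0.0021 -0.0053] F [ 0.13 -0.53  0.26] t 3.45
[[-0.00026885 -0.01807835]
 [-0.0002493   0.02993948]
 [-0.00031366  0.07794658]]
```

>>> servo_tool(deltas=[{"x":0.3,"y":0,"z":0,"twist":0},{"x":0.6,"y":0,"z":0,"twist":0},{"x":0.8,"y":0,"z":0,"twist":0},{"x":0.8,"y":0,"z":0,"twist":0}])

```text
t: 3.85
tool_pos: [0.5407, 0.0703, 0.1056]
ee_rot: [-1.333, 1.565, -1.205]
force: [0.1, 0.2, -0.3]
finger_gap: 0.005
```

>>> servo_tool(deltas=[{"x":0,"y":0,"z":0,"twist":0}])

```text
t: 3.95
tool_pos: [0.5408, 0.0703, 0.1056]
ee_rot: [-1.322, 1.565, -1.194]
force: [-0.9, -0.6, 0.3]
finger_gap: 0.006
```

Accurate and steady. Continue.

>>> servo_tool(deltas=[{"x":0.3,"y":0,"z":0,"twist":0},{"x":0.6,"y":0,"z":0,"twist":0},{"x":0.8,"y":0,"z":0,"twist":0},{"x":0.8,"y":0,"z":0,"twist":0}])

```text
t: 4.35
tool_pos: [0.5407, 0.0703, 0.1048]
ee_rot: [-1.348, 1.565, -1.221]
force: [-0.5, -0.1, -0.5]
finger_gap: 0.005
```

>>> servo_tool(deltas=[{"x":0.3,"y":0,"z":0,"twist":0},{"x":0.6,"y":0,"z":0,"twist":0},{"x":0.8,"y":0,"z":0,"twist":0},{"x":0.8,"y":0,"z":0,"twist":0}])

```text
t: 4.75
tool_pos: [0.5407, 0.0703, 0.1039]
ee_rot: [-1.366, 1.565, -1.238]
force: [0.4, -0.6, 0.3]
finger_gap: 0.005
```

>>> servo_tool(deltas=[{"x":0.3,"y":0,"z":0,"twist":0},{"x":0.6,"y":0,"z":0,"twist":0},{"x":0.8,"y":0,"z":0,"twist":0},{"x":0.8,"y":0,"z":0,"twist":0}])

```text
t: 5.15
tool_pos: [0.5407, 0.0703, 0.1031]
ee_rot: [-1.376, 1.565, -1.248]
force: [0.2, 0.1, -0.9]
finger_gap: 0.005
```

>>> servo_tool(deltas=[{"x":0.3,"y":0,"z":0,"twist":0},{"x":0.5,"y":0,"z":0,"twist":0},{"x":0.7,"y":0,"z":0,"twist":0},{"x":0.7,"y":0,"z":0,"twist":0}])

```text
t: 5.55
tool_pos: [0.5408, 0.0702, 0.1026]
ee_rot: [-1.339, 1.565, -1.211]
force: [-0.3, -0.2, 2.9]
finger_gap: 0.006
```

>>> servo_tool(deltas=[{"x":0.4,"y":0,"z":0,"twist":0},{"x":0.7,"y":0,"z":0,"twist":0},{"x":0.9,"y":0,"z":0,"twist":0},{"x":0.9,"y":0,"z":0,"twist":0}])

```text
t: 5.95
tool_pos: [0.541, 0.0703, 0.1023]
ee_rot: [-1.257, 1.565, -1.13]
force: [-2.0, -0.2, 5.8]
finger_gap: 0.01
```

```bash
python3 - <<'E'
from h import *
from plant import viewer
go(-.007,.03,.1013)
viewer.capture("wrist")
go(-.007,.03,.1013)
E
```

```text
local [ -6.77  29.96 102.26] delta [ 0.96  0.04 -0.23] twist 0.0029 tilt [ 0.0024 -0.0051] F [-1.95 -0.2   5.78] t 5.95
local [ -6.8   29.96 102.27] delta [ 0.97  0.05 -0.21] twist 0.0027 tilt [ 0.0024 -0.005 ] F [-2.57 -0.22  5.85] t 6.0
```

>>> servo_tool(deltas=[{"x":0.9,"y":0,"z":0,"twist":0},{"x":1.35,"y":0,"z":1,"twist":0},{"x":1.35,"y":0,"z":4,"twist":0},{"x":1.35,"y":0,"z":7,"twist":0}])

```text
t: 6.4
tool_pos: [0.5488, 0.0713, 0.1021]
ee_rot: [-0.94, 1.565, -0.813]
force: [-0.7, 0.9, 8.9]
finger_gap: 0.005
```

```bash
python3 - <<'E'
from h import *
go(.007,.03,.1008)
E
```

```text
local [  1.11  29.99 102.12] delta [1.35 0.   5.88] twist 0.0027 tilt [ 0.0043 -0.0046] F [-0.67  0.86  8.9 ] t 6.4
```

>>> servo_tool(deltas=[{"x":1.4,"y":0,"z":2,"twist":0},{"x":1.4,"y":0,"z":4,"twist":0},{"x":1.4,"y":0,"z":6,"twist":0},{"x":1.4,"y":0,"z":6.5,"twist":0}])

```text
t: 6.8
tool_pos: [0.5574, 0.0724, 0.1021]
ee_rot: [-0.541, 1.561, -0.414]
force: [-0.0, 0.0, 6.8]
finger_gap: 0.007
```

```bash
python3 - <<'E'
from h import *
go(.007,.03,.1008)
from plant import viewer
c=viewer.capture("wrist"); cv2.imwrite("pics/w4.png",cv2.resize(c["img"][150:300,180:460,::-1],None,fx=2.8,fy=2.8,interpolation=cv2.INTER_CUBIC))
go(.007,.03,.1008)
E
```

```text
local [  9.77  29.99 102.13] delta [ 1.31  0.02 -2.78] twist 0.0026 tilt [ 0.0088 -0.0039] F [-0.02  0.04  6.8 ] t 6.8
local [  9.76  29.97 102.15] delta [ 1.32  0.04 -2.77] twist 0.0026 tilt [ 0.0088 -0.0038] F [ 0.89 -0.06  7.13] t 6.85
```

View pics/w4.png

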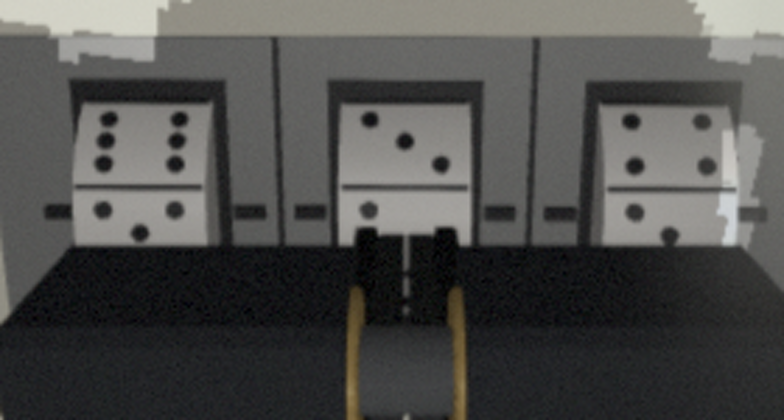

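>>> servo_tool(deltas=[{"x":-3,"y":0,"z":0,"twist":0},{"x":-5,"y":0,"z":-6,"twist":0},{"x":-5,"y":0,"z":-12,"twist":0},{"x":-5,"y":0,"z":-17,"twist":0},{"x":-5,"y":0,"z":-17,"twist":0}])

```text
t: 7.35
tool_pos: [0.539, 0.07, 0.1066]
ee_rot: [-0.643, 1.563, -0.516]
force: [0.1, 0.0, -0.3]
finger_gap: 0.002
```

```bash
python3 - <<'E'
from h import *
from plant import viewer
c=viewer.capture("wrist"); cv2.imwrite("pics/w5.png",cv2.resize(c["img"][150:300,180:460,::-1],None,fx=2.8,fy=2.8,interpolation=cv2.INTER_CUBIC))
go(-.007,.03,.1030);go(-.007,.03,.1005)
E
```

```text
local [ -8.03  29.94 106.79] delta [3.8  0.07 1.01] twist 0.0027 tilt [ 0.0081 -0.004 ] F [0.69 0.48 0.6 ] t 7.4
local [ -8.03  29.94 106.79] delta [6.3  0.09 0.99] twist 0.0027 tilt [ 0.0081 -0.004 ] F [0.69 0.48 0.6 ] t 7.4
```

View pics/w5.png

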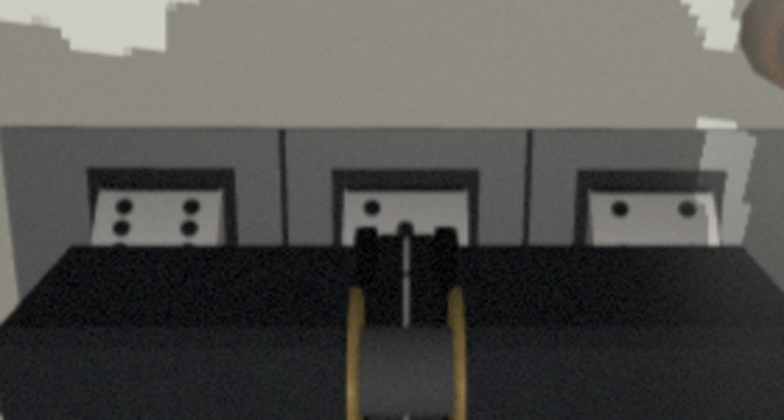

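>>> servo_tool(deltas=[{"x":1.5,"y":0,"z":0.3,"twist":0},{"x":2.7,"y":0,"z":0.6,"twist":0},{"x":3.5,"y":0,"z":0.8,"twist":0},{"x":3.7,"y":0,"z":0.8,"twist":0},{"x":3.7,"y":0,"z":0.8,"twist":0}])

```text
t: 7.9
tool_pos: [0.5406, 0.0702, 0.103]
ee_rot: [-0.592, 1.562, -0.465]
force: [-0.5, -0.2, -0.5]
finger_gap: 0.007
```

```bash
python3 - <<'E'
from h import *
go(-.007,.03,.1008)
E
```

```text
local [ -7.17  29.94 102.98] delta [2.18 0.07 0.16] twist 0.0026 tilt [ 0.0079 -0.004 ] F [-0.51 -0.18 -0.45] t 7.9
```

>>> servo_tool(deltas=[{"x":1.2,"y":0,"z":0,"twist":0},{"x":2.1,"y":0,"z":1,"twist":0},{"x":2.15,"y":0,"z":4,"twist":0},{"x":2.2,"y":0,"z":8,"twist":0},{"x":2.25,"y":0,"z":12,"twist":0}])

```text
t: 8.4
tool_pos: [0.5541, 0.0719, 0.1023]
ee_rot: [-0.411, 1.559, -0.284]
force: [-0.3, 0.5, 7.9]
finger_gap: 0.005
```

```bash
python3 - <<'E'
from h import *
go(-.007,.03,.1008)
from plant import viewer
c=viewer.capture("wrist"); cv2.imwrite("pics/w6.png",cv2.resize(c["img"][150:300,180:460,::-1],None,fx=2.8,fy=2.8,interpolation=cv2.INTER_CUBIC))
go(-.007,.03,.1008)
E
```

```text
local [  6.43  29.96 102.31] delta [  1.36   0.08 -13.44] twist 0.0026 tilt [ 0.0113 -0.0033] F [-0.33  0.54  7.87] t 8.4
local [  7.58  29.95 102.43] delta [  1.45   0.1  -14.6 ] twist 0.0026 tilt [ 0.0131 -0.0032] F [1.35 0.59 4.97] t 8.45
```

View pics/w6.png

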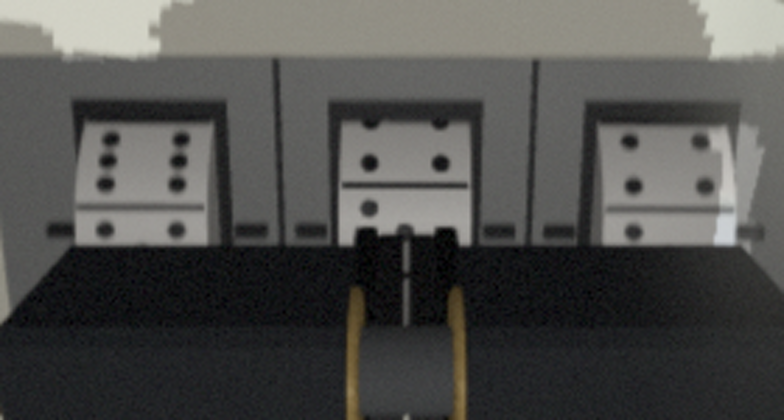

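>>> servo_tool(deltas=[{"x":-3,"y":0,"z":0,"twist":0},{"x":-6,"y":0,"z":0,"twist":0},{"x":-6,"y":-18,"z":-5,"twist":0},{"x":-6,"y":-36,"z":-10,"twist":0},{"x":-6,"y":-46,"z":-14,"twist":0}])

```text
t: 8.95
tool_pos: [0.5464, 0.023, 0.1084]
ee_rot: [-0.432, 1.558, -0.306]
force: [0.3, -0.8, 0.3]
finger_gap: 0.005
```

```bash
python3 - <<'E'
from h import *
from plant import viewer
go(-.007,.03,.1008)
for i in range(3): c=viewer.capture("wrist")
cv2.imwrite("pics/w7.png",cv2.resize(c["img"][120:300,140:500,::-1],None,fx=2.2,fy=2.2,interpolation=cv2.INTER_CUBIC))
go(-.007,-.018,.1038)
E
```

```text
local [ -7.23 -17.61 108.35] delta [ 7.3  47.65  0.2 ] twist 0.001 tilt [ 0.0122 -0.0039] F [ 0.28 -0.8   0.29] t 8.95
local [ -6.72 -16.37 108.42] delta [ 4.62 -1.6  -0.34] twist 0.0013 tilt [ 0.0127 -0.003 ] F [ 0.35  0.75 -0.2 ] t 9.1
```

View pics/w7.png

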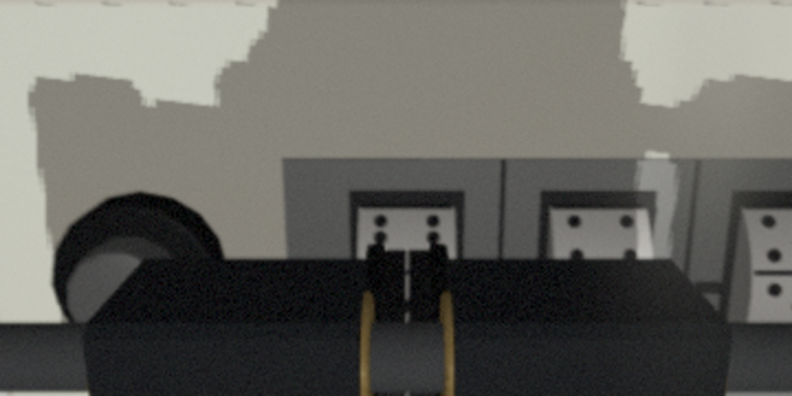

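>>> servo_tool(deltas=[{"x":1.5,"y":-1,"z":-0.3,"twist":0},{"x":3.0,"y":-1.6,"z":-0.3,"twist":0},{"x":4.2,"y":-1.6,"z":-0.3,"twist":0},{"x":4.8,"y":-1.6,"z":-0.3,"twist":0},{"x":5,"y":-1.6,"z":-0.3,"twist":0}])

```text
t: 9.6
tool_pos: [0.5467, 0.023, 0.1033]
ee_rot: [-0.359, 1.558, -0.232]
force: [-0.3, -0.1, 0.2]
finger_gap: 0.003
```

```bash
python3 - <<'E'
from h import *
go(-.007,-.018,.1008)
E
```

```text
local [ -6.95 -17.69 103.26] delta [ 2.46 -0.3  -0.08] twist 0.0017 tilt [ 0.0124 -0.0029] F [-0.28 -0.1   0.22] t 9.6
```

Press first to confirm contact height on this wheel.

>>> servo_tool(deltas=[{"x":0.6,"y":0,"z":0,"twist":0},{"x":1.1,"y":0,"z":0,"twist":0},{"x":1.5,"y":0,"z":0,"twist":0},{"x":1.5,"y":0,"z":0,"twist":0}])

```text
t: 10.0
tool_pos: [0.547, 0.0231, 0.1023]
ee_rot: [-0.325, 1.557, -0.199]
force: [-1.6, 0.0, 4.1]
finger_gap: 0.002
```

```bash
python3 - <<'E'
from h import *
go(-.007,-.018,.1008)
E
```

```text
local [ -6.66 -17.59 102.29] delta [ 1.49 -0.4  -0.36] twist 0.0017 tilt [ 0.0131 -0.0026] F [-1.56  0.01  4.07] t 10.0
```

>>> servo_tool(deltas=[{"x":0.9,"y":0,"z":0,"twist":0},{"x":1.5,"y":0,"z":1,"twist":0},{"x":1.55,"y":0,"z":5,"twist":0},{"x":1.65,"y":0,"z":9,"twist":0},{"x":1.7,"y":0,"z":12,"twist":0}])

```text
t: 10.5
tool_pos: [0.5609, 0.0249, 0.1023]
ee_rot: [-0.243, 1.553, -0.117]
force: [1.3, -0.4, 7.4]
finger_gap: 0.005
```

```bash
python3 - <<'E'
from h import *
go(-.007,-.018,.1008)
from plant import viewer
c=viewer.capture("wrist"); cv2.imwrite("pics/w8.png",cv2.resize(c["img"][120:300,140:500,::-1],None,fx=2.2,fy=2.2,interpolation=cv2.INTER_CUBIC))
go(-.007,-.018,.1008)
E
```

```text
local [  7.35 -17.59 102.28] delta [  1.24  -0.38 -14.37] twist 0.0017 tilt [ 0.0173 -0.002 ] F [ 1.33 -0.42  7.44] t 10.5
local [  8.21 -17.57 102.37] delta [  1.3   -0.4  -15.23] twist 0.0018 tilt [ 0.0187 -0.002 ] F [1.22 0.57 6.2 ] t 10.55
```

View pics/w8.png

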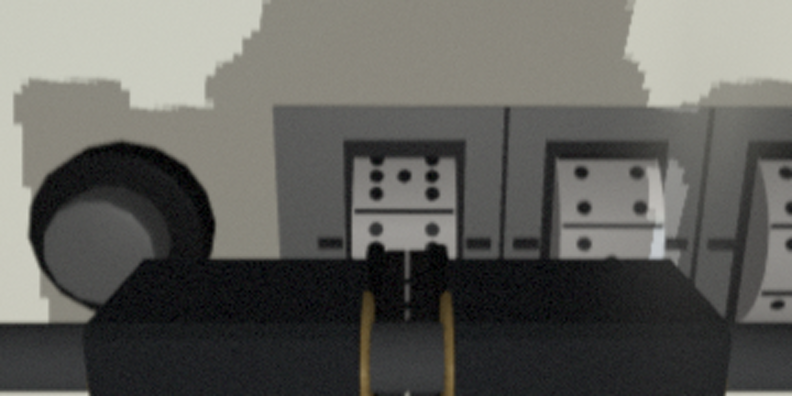

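>>> servo_tool(deltas=[{"x":-3,"y":0,"z":0,"twist":0},{"x":-8,"y":0,"z":-2,"twist":0},{"x":-8,"y":25,"z":-6,"twist":0},{"x":-8,"y":55,"z":-11,"twist":0},{"x":-8,"y":80,"z":-15,"twist":0}])

```text
t: 11.05
tool_pos: [0.5354, 0.1035, 0.1096]
ee_rot: [-0.236, 1.553, -0.109]
force: [1.4, 0.8, -0.9]
finger_gap: 0.003
```

```bash
python3 - <<'E'
from h import *
from plant import viewer
for i in range(2): viewer.capture("wrist")
go(-.007,.078,.1040)
E
```

```text
local [ -8.47  66.82 109.47] delta [ 5.47 11.18  1.47] twist 0.0082 tilt [ 0.0168 -0.0001] F [-0.17  0.33 -0.22] t 11.15
```

>>> servo_tool(deltas=[{"x":1,"y":5,"z":1,"twist":0.006},{"x":2.5,"y":9,"z":1.5,"twist":0.006},{"x":4,"y":11,"z":1.5,"twist":0.006},{"x":5,"y":11,"z":1.5,"twist":0.006},{"x":5.5,"y":11,"z":1.5,"twist":0.006}])

```text
t: 11.65
tool_pos: [0.5349, 0.1171, 0.1037]
ee_rot: [-0.156, 1.554, -0.03]
force: [1.0, 0.1, 0.6]
finger_gap: 0.005
```

```bash
python3 - <<'E'
from h import *
from plant import viewer
go(-.007,.078,.1032)
c=viewer.capture("wrist"); cv2.imwrite("pics/w9.png",cv2.resize(c["img"][120:300,140:500,::-1],None,fx=2.2,fy=2.2,interpolation=cv2.INTER_CUBIC))
go(-.007,.078,.1032)
E
```

```text
local [ -6.99  77.15 103.74] delta [ 0.54  0.85 -0.01] twist 0.0013 tilt [ 0.0165 -0.0005] F [0.99 0.13 0.57] t 11.65
local [ -7.02  77.15 103.75] delta [0.54 0.85 0.01] twist 0.0012 tilt [ 0.0165 -0.0005] F [ 0.04 -0.7  -0.24] t 11.7
```

View pics/w9.png

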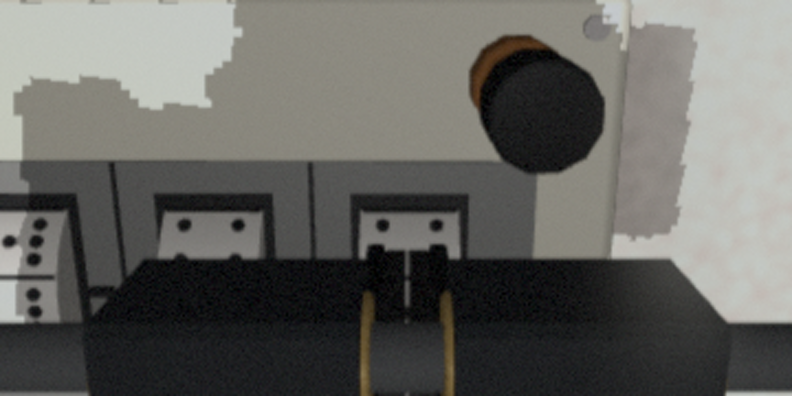

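>>> servo_tool(deltas=[{"x":0.6,"y":0.8,"z":0,"twist":0},{"x":1.1,"y":0.8,"z":0,"twist":0},{"x":1.6,"y":0.8,"z":0,"twist":0},{"x":2.0,"y":0.8,"z":0,"twist":0},{"x":2.0,"y":0.8,"z":0,"twist":0}])

```text
t: 12.2
tool_pos: [0.535, 0.1177, 0.1023]
ee_rot: [-0.158, 1.554, -0.032]
force: [-0.2, -1.0, 5.1]
finger_gap: 0.006
```

```bash
python3 - <<'E'
from h import *
go(-.007,.078,.1008)
E
```

```text
local [ -6.79  77.71 102.25] delta [ 1.45  0.29 -0.23] twist 0.001 tilt [ 0.0169 -0.0005] F [-0.21 -1.    5.08] t 12.2
```

>>> servo_tool(deltas=[{"x":0.9,"y":0,"z":0,"twist":0},{"x":1.5,"y":0,"z":1,"twist":0},{"x":1.55,"y":0,"z":5,"twist":0},{"x":1.65,"y":0,"z":9,"twist":0},{"x":1.7,"y":0,"z":12,"twist":0}])

```text
t: 12.7
tool_pos: [0.5489, 0.1194, 0.1023]
ee_rot: [-0.106, 1.55, 0.019]
force: [1.1, -0.8, 7.5]
finger_gap: 0.006
```

```bash
python3 - <<'E'
from h import *
go(-.007,.078,.1008)
from plant import viewer
c=viewer.capture("wrist"); cv2.imwrite("pics/w10.png",cv2.resize(c["img"][120:300,140:500,::-1],None,fx=2.2,fy=2.2,interpolation=cv2.INTER_CUBIC))
go(-.007,.078,.1008)
E
```

```text
local [  7.22  77.71 102.32] delta [  1.23   0.31 -14.25] twist 0.0009 tilt [0.0211 0.0004] F [ 1.08 -0.77  7.47] t 12.7
local [  8.05  77.7  102.42] delta [  1.29   0.32 -15.08] twist 0.0009 tilt [0.0225 0.0006] F [ 2.22 -1.04  6.45] t 12.75
```

View pics/w10.png

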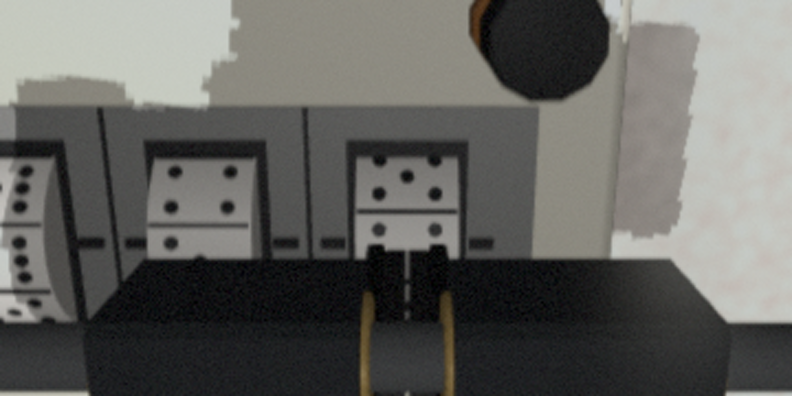

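Left is near 4. Lift, return and repeat.

>>> servo_tool(deltas=[{"x":-3,"y":0,"z":0,"twist":0},{"x":-5,"y":0,"z":-5,"twist":0},{"x":-5,"y":0,"z":-11,"twist":0},{"x":-5,"y":0,"z":-15,"twist":0},{"x":-5,"y":0,"z":-15,"twist":0}])

```text
t: 13.25
tool_pos: [0.5334, 0.1175, 0.1067]
ee_rot: [-0.11, 1.55, 0.016]
force: [-0.5, 0.0, 0.4]
finger_gap: 0.005
```

```bash
python3 - <<'E'
from h import *
from plant import viewer
c=viewer.capture("wrist"); cv2.imwrite("pics/w11.png",cv2.resize(c["img"][120:300,140:500,::-1],None,fx=2.2,fy=2.2,interpolation=cv2.INTER_CUBIC))
go(-.007,.078,.1037)
E
```

```text
local [ -7.75  77.74 106.87] delta [3.18 0.27 0.69] twist 0.0011 tilt [0.0217 0.0005] F [0.17 0.27 0.53] t 13.3
```

View pics/w11.png

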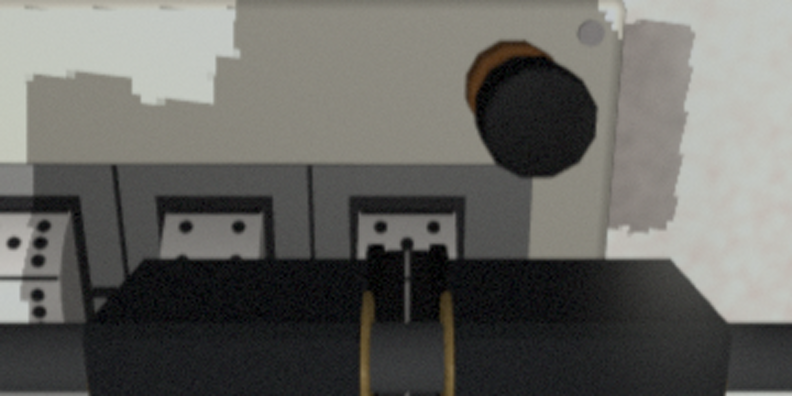

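>>> servo_tool(deltas=[{"x":1.3,"y":0.2,"z":0.4,"twist":0},{"x":2.5,"y":0.2,"z":0.7,"twist":0},{"x":3.5,"y":0.2,"z":0.7,"twist":0},{"x":4.3,"y":0.2,"z":0.7,"twist":0},{"x":5.0,"y":0.2,"z":0.7,"twist":0}])

```text
t: 13.8
tool_pos: [0.535, 0.1179, 0.1022]
ee_rot: [-0.1, 1.549, 0.025]
force: [-1.7, -0.1, 5.4]
finger_gap: 0.005
```

```bash
python3 - <<'E'
from h import *
go(-.007,.078,.1008)
E
```

```text
local [ -6.74  77.96 102.16] delta [ 1.35  0.04 -0.29] twist 0.001 tilt [0.0219 0.0006] F [-1.7  -0.13  5.44] t 13.8
```

>>> servo_tool(deltas=[{"x":0.8,"y":0,"z":0,"twist":0},{"x":1.4,"y":0,"z":1,"twist":0},{"x":1.5,"y":0,"z":5,"twist":0},{"x":1.6,"y":0,"z":9,"twist":0},{"x":1.7,"y":0,"z":12,"twist":0}])

```text
t: 14.3
tool_pos: [0.549, 0.1196, 0.1024]
ee_rot: [-0.066, 1.545, 0.059]
force: [0.7, -0.1, 7.2]
finger_gap: 0.009
```

```bash
python3 - <<'E'
from h import *
go(-.007,.078,.1008)
from plant import viewer
c=viewer.capture("wrist"); cv2.imwrite("pics/w12.png",cv2.resize(c["img"][120:300,140:500,::-1],None,fx=2.2,fy=2.2,interpolation=cv2.INTER_CUBIC))
go(.02,.00,.22)
E
```

```text
local [  7.35  77.94 102.37] delta [  1.19   0.08 -14.39] twist 0.0008 tilt [0.0261 0.0016] F [ 0.71 -0.14  7.15] t 14.3
local [  8.18  77.95 102.44] delta [-117.06  -78.15   14.98] twist 0.0007 tilt [0.0274 0.0017] F [ 2.25 -0.09  5.91] t 14.35
```

View pics/w12.png

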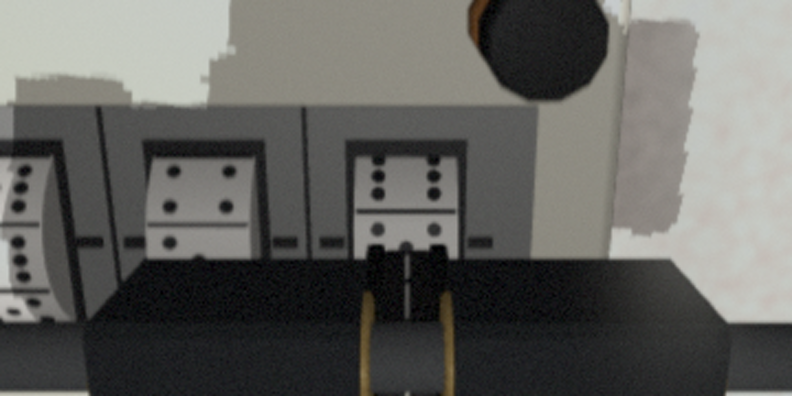

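Left is near 5. Lift up to the overview pose.

>>> servo_tool(deltas=[{"x":-3,"y":0,"z":0,"twist":0},{"x":-30,"y":0,"z":0,"twist":0},{"x":-65,"y":-25,"z":5,"twist":0},{"x":-100,"y":-60,"z":12,"twist":0},{"x":-117,"y":-78,"z":15,"twist":0}])

```text
t: 14.85
tool_pos: [0.573, 0.0409, 0.2233]
ee_rot: [-0.092, 1.538, 0.03]
force: [0.2, 0.3, -0.2]
finger_gap: 0.005
```

```bash
python3 - <<'E'
from h import *
from plant import viewer
for i in range(6): c=viewer.capture("wrist")
cv2.imwrite("pics/w13.png",cv2.resize(c["img"][60:240,120:480,::-1],None,fx=2.2,fy=2.2,interpolation=cv2.INTER_CUBIC))
np.savez("w13.npz",**c)
go(-.005,-.085,.125)
E
```

```text
local [ 18.84   1.96 218.28] delta [ 92.75 -86.8  -26.35] twist 0.003 tilt [0.0241 0.0022] F [-0.67  0.69 -1.22] t 15.15
```

View pics/w13.png

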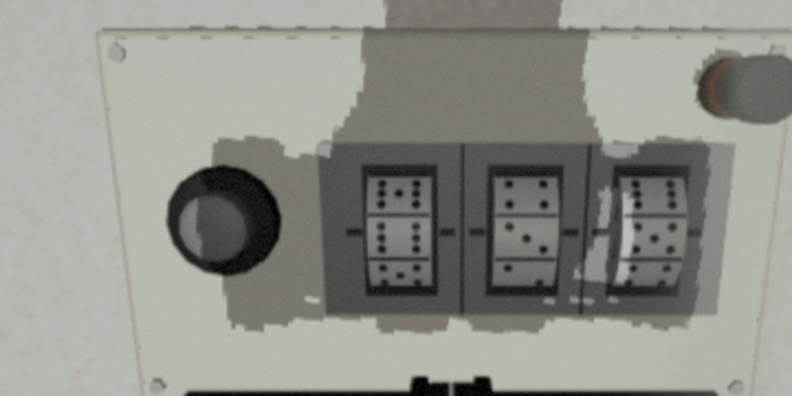

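>>> servo_tool(deltas=[{"x":10,"y":-25,"z":-6,"twist":0},{"x":35,"y":-50,"z":-14,"twist":0},{"x":65,"y":-75,"z":-21,"twist":0},{"x":85,"y":-85,"z":-26,"twist":0},{"x":92,"y":-87,"z":-26,"twist":0}])

```text
t: 15.65
tool_pos: [0.5543, -0.044, 0.1222]
ee_rot: [-0.012, 1.554, 0.115]
force: [0.1, -0.2, 0.2]
finger_gap: 0.004
```

```bash
python3 - <<'E'
from h import *
from plant import viewer
for i in range(4): c=viewer.capture("wrist")
c=viewer.capture("side")
cv2.imwrite("pics/s14.png",cv2.resize(c["img"][160:290,240:400,::-1],None,fx=4.5,fy=4.5,interpolation=cv2.INTER_CUBIC))
go(-.005,-.085,.1125)
E
```

```text
local [ -3.42 -83.64 126.59] delta [14.04 -1.34 -1.96] twist 0.0055 tilt [0.0259 0.0029] F [ 0.5  -0.27  0.81] t 15.9
```

View pics/s14.png

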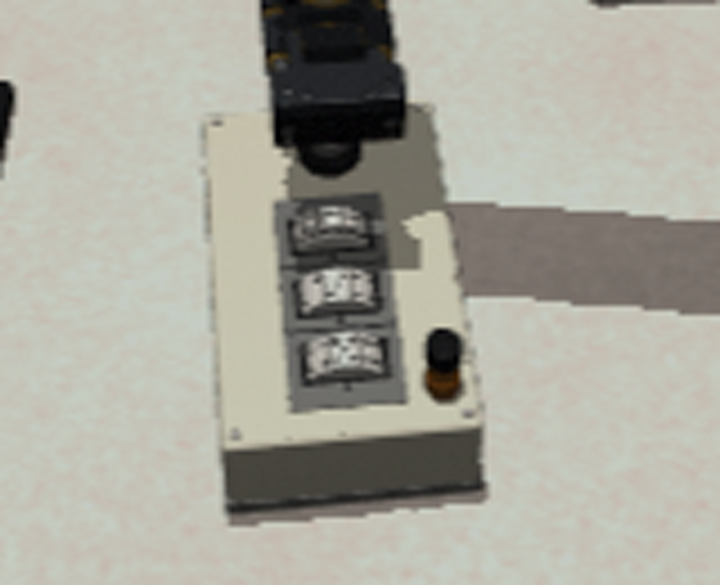

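>>> servo_tool(deltas=[{"x":3,"y":-1.3,"z":-1.9,"twist":0},{"x":7,"y":-1.3,"z":-1.9,"twist":0},{"x":10,"y":-1.3,"z":-1.9,"twist":0},{"x":13,"y":-1.3,"z":-1.9,"twist":0},{"x":14,"y":-1.3,"z":-1.9,"twist":0}])

```text
t: 16.4
tool_pos: [0.5568, -0.0435, 0.1121]
ee_rot: [-0.015, 1.545, 0.115]
force: [-0.5, 0.1, 1.0]
finger_gap: 0.0
```

```bash
python3 - <<'E'
from h import *
go(-.005,-.085,.1052)
E
```

```text
local [ -5.21 -84.93 112.12] delta [ 6.93 -0.07  0.04] twist 0.0055 tilt [0.0252 0.0029] F [-0.55  0.06  0.98] t 16.4
```

>>> servo_tool(deltas=[{"x":2,"y":0,"z":0,"twist":0},{"x":4,"y":0,"z":0,"twist":0},{"x":6,"y":0,"z":0,"twist":0},{"x":7,"y":0,"z":0,"twist":0},{"x":7.2,"y":0,"z":0,"twist":0}])

```text
t: 16.9
tool_pos: [0.5569, -0.0435, 0.1057]
ee_rot: [-0.003, 1.546, 0.127]
force: [-3.7, 1.3, 9.8]
finger_gap: 0.005
```

```bash
python3 - <<'E'
from h import *
from plant import viewer
go(-.005,-.085,.1052)
viewer.capture("wrist"); go(-.005,-.085,.1052)
E
```

```text
local [ -5.05 -84.94 105.68] delta [ 0.48 -0.06  0.04] twist 0.0053 tilt [0.025  0.0032] F [-3.69  1.28  9.84] t 16.9
local [ -5.06 -84.92 105.7 ] delta [ 0.5  -0.08  0.05] twist 0.0055 tilt [0.025  0.0032] F [-4.13  0.44  8.11] t 16.95
```

>>> servo_tool(deltas=[{"x":-3,"y":0,"z":0,"twist":0},{"x":-10,"y":0,"z":0,"twist":0},{"x":-40,"y":0,"z":0,"twist":0},{"x":-75,"y":40,"z":10,"twist":0},{"x":-112,"y":85,"z":25,"twist":0}])

```text
t: 17.45
tool_pos: [0.5658, 0.032, 0.2107]
ee_rot: [-0.027, 1.546, 0.099]
force: [0.2, 0.2, -0.0]
finger_gap: 0.006
```

```bash
python3 - <<'E'
from h import *
from plant import viewer
for i in range(8): c=viewer.capture("wrist")
cv2.imwrite("pics/w15.png",cv2.resize(c["img"][60:240,120:480,::-1],None,fx=2.2,fy=2.2,interpolation=cv2.INTER_CUBIC))
go(0,0,.22)
c=viewer.capture("top"); cv2.imwrite("pics/t15.png",c["img"][:,:,::-1])
E
```

```text
local [ 12.46 -11.92 208.32] delta [-11.97  11.95 -12.15] twist 0.0031 tilt [0.0228 0.0022] F [-0.46 -0.03  0.08] t 17.85
```

View pics/w15.png

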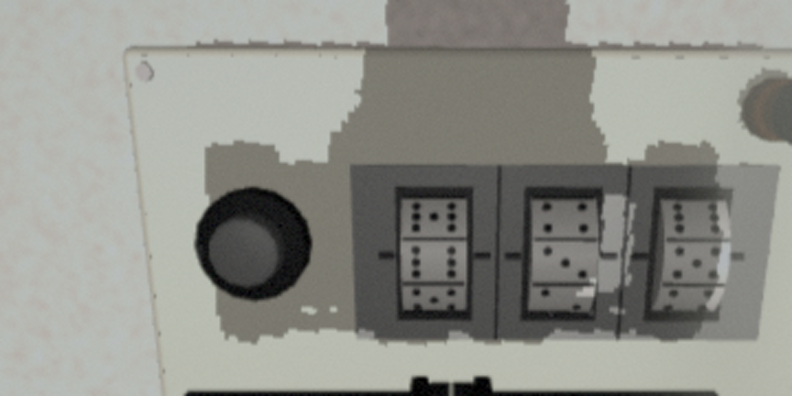

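View pics/t15.png

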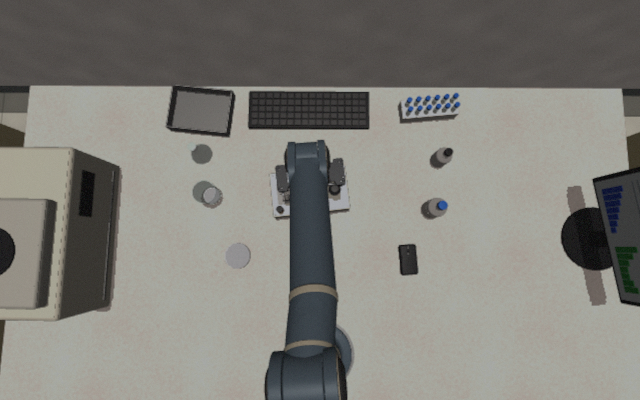

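The wheels read 5, 3, 6 and the key is standing proud of its collar again (key top at about pixel (245, 250)). The bystanders are where they were and the arm is clear.

```bash
python3 -c "
from plant import bot
print(bot.close_job())"
```

```text
the job is handed in; nothing more can be done
None
```

The three wheels are set to 5, 3, 6, the enter key was pressed and came back out, and the job is handed in at about 18 s of the 72 s. No verdict was reported.

- **Wheels:** they started at 3, 1, 5. I moved them away from the robot one digit at a time with the closed fingertips: two strokes on the left, two on the middle, one on the right. The vertical force I read was 5–9 N. Readings came only at the end of each move, so I did not see the peaks in between.
- **Enter key:** I pressed it only after the wrist camera showed 5, 3, 6 on the index marks. At full press the tool had gone about 5.8 mm below the key's expected top, with 8–10 N. That is above the 5 N spring force, so I took it to be at its stop.
- **Last checks:** after I lifted away, the wrist picture still showed 5, 3, 6 with the key standing out of its collar. The top view showed the bench items where they were, although the arm hid part of the selector. The vial looked unmoved in the last side and wrist pictures. The force reading was close to zero, so the arm was touching nothing.
- **What disagreed:** my first height fits from the fixed cameras put the selector's top at about 49–68 mm, below the possible 77–89 mm. I used the spacing of the wheel pips in the wrist camera instead, and contact confirmed it (wheel tops at about 94.5 mm). The tool also ended up tilted by about 0.023 rad over the strokes, which did no harm.

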